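Shut and clip the soap tub

TASK

The soap is packed, so close up the white storage tub: push its grey lid over until it is fully shut, then push the blue clip down and in until it lies flat against the tub's front. Do it with the fingertips: pick nothing up, leave the tub standing flat where it is, and do not disturb the other things on the table.

Things in the scene. Friction and masses are not known exactly. Their poses are not given: they have to be found in the camera images.
- tub: White plastic storage tub, 1.2 to 1.9 kg with the soap bars in it, standing loose on the table (a steady push of 6 N does not slide it). Origin: centre of its underside; z up. Local x runs across the tub from the clip side (-x, the front) to the hinge side (+x); local y runs along the hinge. Walls 136 mm in x, 196 mm in y; with rim 146 x 206 mm, 108 mm high. The hinge side points roughly to the robot's left (within about 30 degrees).
- lid (a joint): Angle of the grey lid in rad: 0 = shut flat on the rim, 1.57 = standing upright over the hinge, 1.85 = leaning back against its stop. A stiff hinge: the lid stays where it is left, and needs about 2 N at its free edge to move. The lid is 150 mm from hinge to free edge, 212 mm along the hinge and 8 mm thick, with a 104 x 164 mm panel raised 3.5 mm in the middle of its outer face; shut, its outer face is 118 mm above the table (panel 121.5 mm).
- clip (a joint): Angle of the blue clip in rad, relative to the lid: 0 = folded flat against the tub's front (hanging at a right angle below the shut lid), 1.57 = sticking straight out in the plane of the lid. A stiff hinge: it stays where it is left, and needs about 1 N at its free edge to move.
- lid_hinge (a point): Middle of the lid's hinge line, on the tub: 75.5 mm from the tub's origin along the tub's +x and 110 mm above its underside. The line runs along the tub's y.
- lid_edge (a point): Point on the lid's outer face (its top when shut), midway along, 140 mm from the hinge and 10 mm in from the free edge.
- clip_hinge (a point): Middle of the clip's hinge line, 5 mm beyond the lid's free edge (155.5 mm from the lid's hinge); with the lid shut it lies 80 mm from the tub's origin towards -x and 114 mm above the table.
- clip_edge (a point): Middle of the free edge of the clip. The clip is a blue plastic flap 90 mm wide (along the tub's y), 46 mm from hinge to free edge and 4 mm thick, with a finger lip that stands 8 mm out from its outer face along the free edge.
- jar: Open clear glass jar, 80 mm across, 115 mm tall, beside the tub's far end. Origin: centre of its underside. A bystander.
- jarlid: Green jar lid lying flat, 76 mm across, 14 mm thick. Origin: centre of its underside. A bystander.
- soap: Cream bar of soap, 85 x 55 x 28 mm, lying on the table behind the tub, on its hinge side. Origin: centre of its underside. A bystander.
- spoon: Steel spoon, 180 mm long, lying on the table. Origin: centre of its underside. A bystander.
- mug: White mug, 80 mm across, 95 mm tall. Origin: centre of its underside. A bystander.
- vinegar: Clear glass bottle with a red cap, 68 mm across, 225 mm tall. Origin: centre of its underside. A bystander.
- spray: Pale blue spray bottle with a blue trigger head, 72 mm across, 222 mm tall. Origin: centre of its underside. A bystander.

How it is judged:
On the way, in this order (a step that is already met when the one before it is completed fails the run):
1. the lid is pushed shut, the clip still sticking out (value of joint lid below 0.08 rad and value of joint clip above 0.2 rad), for 0.1 s.
2. the clip is pushed home with the lid fully shut (value of joint lid below 0.05 rad and value of joint clip below 0.15 rad), for 0.2 s.
At the end, for the whole second after the job is handed in: The lid is shut (within 0.05 rad), the clip lies against the tub's front (within 0.15 rad), the tub stands flat and at rest within 50 mm of where it began, and every other thing is within 30 mm of where it was, the jar, mug and bottles upright (all of step 2 and angle between tub's own z axis and vertical below 0.05 rad and height (world z) of tub below 0.01 m and distance of tub from where it was at the start of the episode below 0.05 m and linear speed of tub below 0.02 m/s and distance of each of jar, jarlid, soap, spoon, mug, vinegar, spray from where it was at the start of the episode below 0.03 m and angle between each of jar, mug, vinegar, spray's own z axis and vertical below 0.2 rad); the robot touches nothing.
It fails at once if the tub is lifted or tipped (height (world z) of tub above 0.015 m or angle between tub's own z axis and vertical above 0.15 rad).
It fails at once if the tub is shoved more than 50 mm (distance of tub from where it was at the start of the episode above 0.05 m).
It fails at once if a bystander is moved, lifted or knocked over (distance of any of jar, jarlid, soap, spoon, mug, vinegar, spray from where it was at the start of the episode above 0.03 m).
It also fails if it takes over 48 s, if anything falls off the work surface, if the arm or the gripper's body presses on something with over 40 N, if the wrist force passes 120 N, or if a joint passes its speed limit or range.

ROBOT

A 6-joint arm with a two-finger parallel gripper is mounted at the origin on the work surface. World frame = base frame: x ahead of the robot, y to its left, z up, the work surface at z = 0. Lengths are in m, angles in rad, forces in N, time in s.
With the tool pointing down it reaches from about 0.325 to 0.9 m from the base axis. Payload 3.5 kg.
Tool frame: the origin (TCP) lies at the very end of the fingers, on their centre line; the grasp point (between the pads) lies 19 mm behind it; y points along the fingers, z is the direction in which the jaws open and shut, and the axes are right-handed (so a half turn about y gives the same grasp; the last joint's range is limited). The gripper opens to 85 mm and grips with 20 to 120 N. Pads are 22 mm wide; open, the fingers measure 114 mm over their backs; the gripper's body (76 mm by 85 mm) begins 54 mm behind the grasp point. The pads swing forward as they close: fully open they stand 13 mm farther back than shut.
Start: joints at [-1.203, 0.276, -0.026, 1.268, 0, 1.467], TCP at [0.283, -0.557, 0.231] pointing down, gripper open.
Joint ranges: [-3.12, 3.12], [-0.85, 1.88], [-1.08, 1.24], [-1.95, 2.15], [-1.57, 1.53], [-3.14, 3.14]. Speed limits (rad/s): [2.57, 2.57, 3.14, 3.14, 3.14, 3.14].

INTERFACE

Orientations are given as a unit quaternion [x, y, z, w].
In Python, from bench import bot, command_gripper, solver, capture, camera_params, sign_off, sensors gives the robot as it stands. The module is installed in compiled form; this text tells all that it offers. Calls block until the motion is done:
- bot.move_to(position, orientation): joint-space move of the TCP to a pose.
- bot.movel(position, attitude=None, speed=0.15, f_stop=None): straight line of the TCP; attitude=None keeps the orientation; speed is the mean speed in m/s. With f_stop (N) it stops when the force on the tool has changed by that much, and returns True; else False.
- bot.set_joints(angles): joint-space move.
- command_gripper(opening, grip_force=None): finger opening in m; grip_force is the grip in N (None keeps the last); returns when the fingers have stopped.
- bot.hold(seconds).
- solver.solve_ik(position, orientation): joint angles nearest the present ones, or None.
- capture(name): name is "scene" or "top" or "wrist"; returns the picture (400x640x3 uint8, red, green, blue); there is no depth.
- camera_params(name): a dict with "intrinsics" (3x3 intrinsics, pixels), "D" ([k1, k2, p1, p2, k3] as OpenCV has them; the pictures are not rectified), "cam_to_world" (4x4, takes a point from camera to world coordinates); the wrist camera has in their place "hand_eye" (4x4, takes a point from camera to tool coordinates, whose origin is the TCP and whose axes are the tool frame's). Camera axes: x right, y down, z forward; pixel columns grow to the right and rows downward; lengths in m; the calibration is good to about 2 mm. A picture is of the moment at which its call begins: read the wrist's pose just before it. camera_params takes no time and is no camera call.
A pose or a line that the arm cannot do raises bot.MotionError and nothing moves.
- sign_off(): hands the job in, once; it reports no verdict.
Readings, each from a call of its own:
- sensors.get_clock(): time.
- sensors.get_joints(): joint angles.
- sensors.get_joint_velocities(): joint speeds.
- sensors.get_effort(): joint torques, N m.
- sensors.get_tool_pos(): TCP position.
- sensors.get_tool_rot(): TCP orientation.
- sensors.get_force(): force on the tool from outside, world axes, zero at the start.
- sensors.get_torque(): the same for the moment, N m.
- sensors.get_width(): finger opening in m.
Only numpy, scipy, OpenCV 4.12 (cv2) and the standard library are available. Lean on these libraries where they do the work, as an engineer would, in place of code of your own. Each camera call takes 0.05 s, during which the arm holds its last target.

## Working session

There is one attempt and no reset: what is moved stays moved. The work goes in short steps, each a Python script; the robot and the scene stay as the last script left them, time stands still between calls to the robot, and variables do not carry over. Pictures are saved under pics/ and viewed, and the job is handed in when it is done.

```bash
mkdir -p pics; ls; python3 - <<'E'
from bench import *
import cv2,numpy as np
np.set_printoptions(precision=4,suppress=True)
for n in ["scene","top","wrist"]:
    im=capture(n); cv2.imwrite(f"pics/{n}0.png",im[:,:,::-1])
    p=camera_params(n); print(n,{k:np.array(v).tolist() if k!='cam_to_world' else np.array(v) for k,v in p.items()})
print(sensors.get_clock(),sensors.get_tool_pos(),sensors.get_tool_rot())
E
```

```text
pics
scene {'intrinsics': [[478.9806332207208, 0.0, 316.1354979268411], [0.0, 478.9806332207208, 204.46366691915344], [0.0, 0.0, 1.0]], 'D': [-0.06348652796105836, 0.0, 0.0, 0.0, 0.0], 'cam_to_world': array([[-0.0708,  0.8445, -0.5309,  1.3394],
       [ 0.9975,  0.0599, -0.0377,  0.0294],
       [-0.    , -0.5322, -0.8466,  1.2357],
       [ 0.    ,  0.    ,  0.    ,  1.    ]])}
top {'intrinsics': [[410.69464733163005, 0.0, 323.03170001528315], [0.0, 410.69464733163005, 193.69707808766384], [0.0, 0.0, 1.0]], 'D': [-0.02804280294620147, 0.0, 0.0, 0.0, 0.0], 'cam_to_world': array([[-0.0077, -0.9941,  0.1081,  0.4712],
       [-1.    ,  0.008 ,  0.0025, -0.0266],
       [-0.0034, -0.1081, -0.9941,  1.4248],
       [ 0.    ,  0.    ,  0.    ,  1.    ]])}
wrist {'intrinsics': [[317.9774940717264, 0.0, 319.59786726162264], [0.0, 317.9774940717264, 194.52018557480113], [0.0, 0.0, 1.0]], 'D': [-0.05352705199155477, 0.0, 0.0, 0.0, 0.0], 'hand_eye': [[0.001233086953520222, 0.9648772353915105, 0.26269830627508817, -0.06677807081720447], [0.0003949419031421801, -0.26269895539810006, 0.9648777657577357, -0.14271315081180255], [0.999999161758378, -0.0010860276156649418, -0.0007050011062488384, -0.00015041830924422683], [0.0, 0.0, 0.0, 1.0]]}
0.15 [ 0.2833 -0.5564  0.2304] [-0.165   0.6882 -0.687   0.1648]
```

View pics/scene0.png

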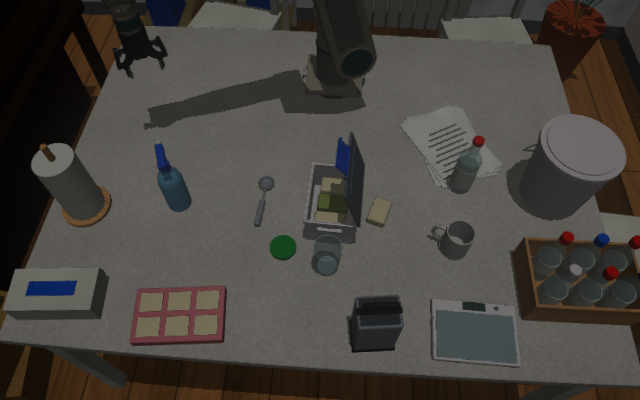

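View pics/top0.png

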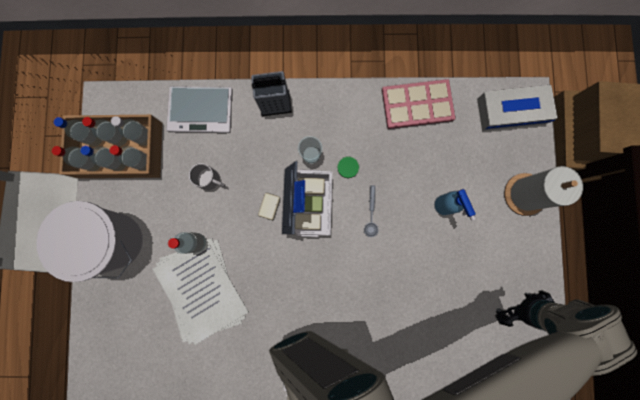

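The tub is near top pixel (310,203), with its lid standing near-upright on the left (hinge, +y) side. The clip is the blue patch at (299,195), the jar is at (311,150) and the soap at (269,206). I'll zoom in.

```bash
python3 - <<'E'
import cv2
a=cv2.imread("pics/scene0.png")[110:290,230:410]; b=cv2.imread("pics/top0.png")[125:255,250:400]
cv2.imwrite("pics/sz.png",cv2.resize(a,None,fx=3.3,fy=3.3,interpolation=cv2.INTER_CUBIC))
cv2.imwrite("pics/tz.png",cv2.resize(b,None,fx=4.5,fy=4.5,interpolation=cv2.INTER_CUBIC))
E
```

```text
(no output)
```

View pics/sz.png

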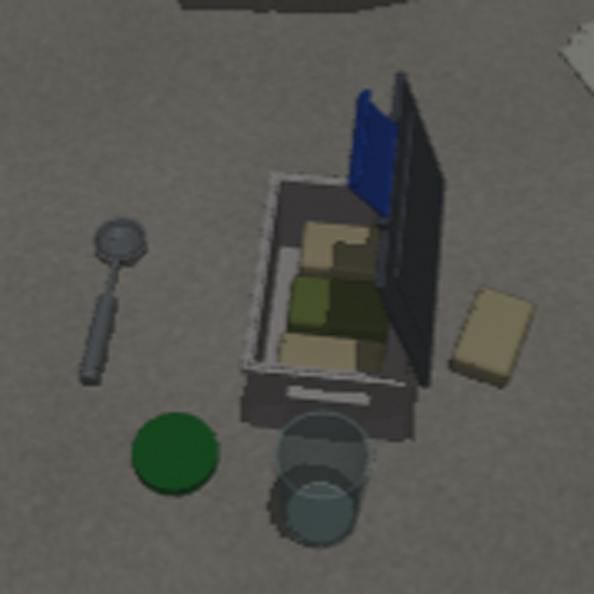

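View pics/tz.png

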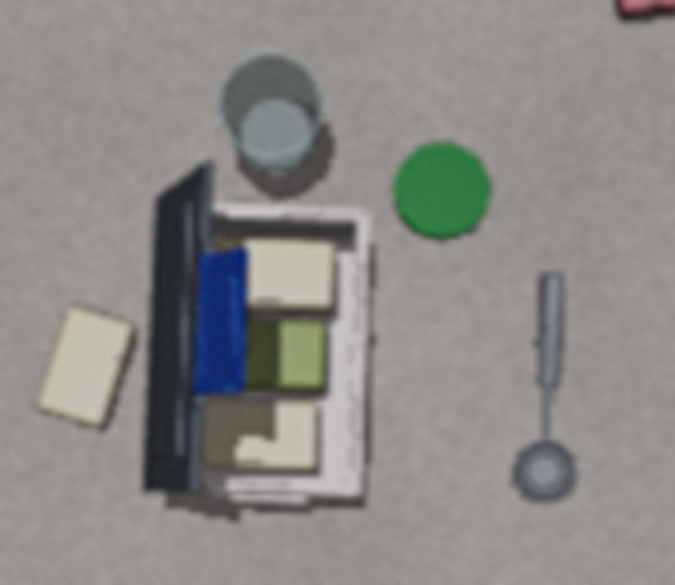

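```bash
cat > fit.py <<'E'
import cv2,numpy as np
from bench import camera_params
from scipy.optimize import minimize,differential_evolution
def proj(cam,P):
    T=np.array(cam['cam_to_world']); Ti=np.linalg.inv(T)
    r,_=cv2.Rodrigues(Ti[:3,:3]); 
    return cv2.projectPoints(np.asarray(P,float).reshape(-1,1,3),r,Ti[:3,3],np.array(cam['intrinsics']),np.array(cam['D']))[0][:,0]
def tub2w(p,P):
    x,y,t=p[:3]; c,s=np.cos(t),np.sin(t); P=np.atleast_2d(P)
    return np.c_[x+c*P[:,0]-s*P[:,1],y+s*P[:,0]+c*P[:,1],P[:,2]]
def lid2tub(L,P):
    P=np.atleast_2d(P); r=-P[:,0]; z=P[:,2]
    return np.c_[.0755-r*np.cos(L)+z*np.sin(L),P[:,1],.110+r*np.sin(L)+z*np.cos(L)]
def clip2lid(c,P): # P: (along, y, out)
    P=np.atleast_2d(P);a=P[:,0];o=P[:,2]
    return np.c_[-.1555-a*np.sin(c)-o*np.cos(c),P[:,1],.004-a*np.cos(c)+o*np.sin(c)]
def box(a,b,c): return np.array([[x,y,z] for x in a for y in b for z in c])
LIDB=box((-.15,0),(-.106,.106),(0,.008))
CLB=box((0,.046),(-.045,.045),(-.002,.002)); LIP=box((.042,.046),(-.045,.045),(.002,.010))
def geom(p):
    w=lambda P:tub2w(p,P)
    lid=w(lid2tub(p[3],LIDB)); cl=w(lid2tub(p[3],clip2lid(p[4],CLB))); lip=w(lid2tub(p[3],clip2lid(p[4],LIP)))
    return lid,cl,lip
E
cat > run1.py <<'E'
from fit import *
np.set_printoptions(precision=4,suppress=True)
S=4
ims={};cams={};lab={};roi={'scene':(230,110,410,290),'top':(250,125,400,255)}
for n in roi:
    x0,y0,x1,y1=roi[n]; im=cv2.imread(f"pics/{n}0.png")[y0:y1,x0:x1]; im=cv2.resize(im,None,fx=S,fy=S,interpolation=cv2.INTER_CUBIC)
    ims[n]=im;cams[n]=camera_params(n)
    hsv=cv2.cvtColor(im,cv2.COLOR_BGR2HSV); b,g,r=[im[...,i].astype(int) for i in range(3)]
    blue=(b>r+45)&(b>g+30)&(hsv[...,0]>105)
    dark=(im.max(2)<(62 if n=='top' else 58))&(b>=r)&~blue
    # largest comps
    def big(m):
        k,l,st,_=cv2.connectedComponentsWithStats(cv2.morphologyEx(m.astype(np.uint8),cv2.MORPH_OPEN,np.ones((5,5))))
        return l==1+np.argmax(st[1:,4])
    lab[n]=(big(dark),big(blue))
    v=im.copy(); v[lab[n][0]]=(0,0,255); v[lab[n][1]]=(0,255,255); cv2.imwrite(f"pics/lab_{n}.png",v)
def px(n,P):
    x0,y0,_,_=roi[n]; return (proj(cams[n],P)-[x0-.5,y0-.5])*S-.5
pts={'scene':([(-.073,.103,.108),(-.073,-.103,.108)],np.array([[272,175],[247,368]])/3.3*S),
 'top':([(-.073,-.103,.108),(-.073,.103,.108)],np.array([[372,208],[365,500]])/4.5*S)}
def hull(m,P,n): cv2.fillConvexPoly(m,cv2.convexHull(np.round(px(n,P)).astype(np.int32)),1)
def cost(p,full=False):
    c=0;G=geom(p)
    for n in roi:
        ml=np.zeros(ims[n].shape[:2],np.uint8);mb=ml.copy()
        hull(ml,G[0],n);hull(mb,G[1],n);hull(mb,G[2],n)
        if n=='top': ml[mb>0]=0
        else: mb[ml>0]=0
        w=1 if n=='top' else 1
        a=[(ml>0)^lab[n][0],(mb>0)^lab[n][1]]
        c+=w*(a[0].sum()+1.5*a[1].sum())/1000
        d=px(n,tub2w(p,pts[n][0]))-pts[n][1]; c+=.03*(d**2).sum()/S
        if full: print(n,a[0].sum(),a[1].sum(),d.round(1).tolist(),lab[n][0].sum(),lab[n][1].sum())
    return c
if __name__=="__main__":
    r=differential_evolution(cost,[(.38,.58),(-.1,.12),(1.0,2.1),(1.1,1.86),(0,2.2)],popsize=20,maxiter=150,seed=1,tol=1e-6)
    print(r.x,r.fun); cost(r.x,True); np.save("p0.npy",r.x)
    p=r.x
    for n in roi:
        v=ims[n].copy()
        for P,col in zip(geom(p),[(0,0,255),(0,255,255),(0,255,0)]):
            cv2.polylines(v,[np.round(px(n,P)[[0,1,3,2,0,4,5,7,6,4]]).astype(np.int32)],False,col,1)
        R=tub2w(p,[(-.073,-.103,.108),(.073,-.103,.108),(.073,.103,.108),(-.073,.103,.108)])
        cv2.polylines(v,[np.round(px(n,R)).astype(np.int32)],True,(255,0,255),1)
        cv2.imwrite(f"pics/fit_{n}.png",v)
    a=cv2.imread("pics/fit_scene.png");b=cv2.imread("pics/fit_top.png")
    a=cv2.resize(a[:,150:560],None,fx=.8,fy=.8);b=cv2.resize(b[:,:420],None,fx=1,fy=1)
    h=600; o=np.zeros((600,800,3),np.uint8);o[:a.shape[0],:a.shape[1]]=a[:600,:];o[:b.shape[0],340:340+b.shape[1]]=b[:600]
    cv2.imwrite("pics/fit.png",o)
E
python3 run1.py
```

```text
[0.58   0.0222 1.5433 1.3087 1.0922] 16.45787013527693
scene 3862 1697 [[-5.2, -14.5], [-6.3, -9.3]] 18602 5454
top 4344 1367 [[-0.3, 9.6], [1.5, 5.4]] 7900 5514
```

View pics/fit.png

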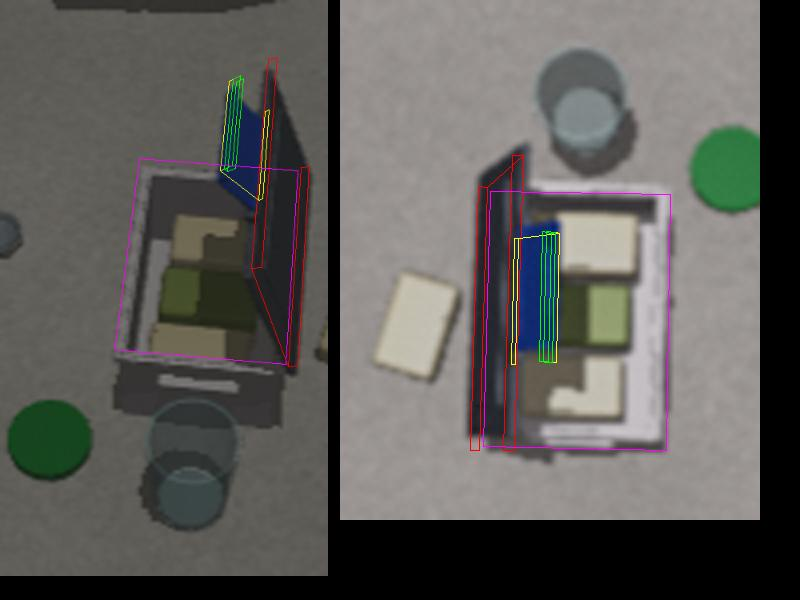

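```bash
sed -i 's/(.38,.58)/(.5,.68)/' run1.py; python3 run1.py
```

```text
[0.5894 0.0218 1.5322 1.31   1.0899] 9.278840259703033
scene 2370 600 [[-5.0, -5.1], [-9.6, 1.4]] 18602 5454
top 3846 553 [[1.5, -0.9], [0.4, -5.4]] 7900 5514
```

View pics/fit.png

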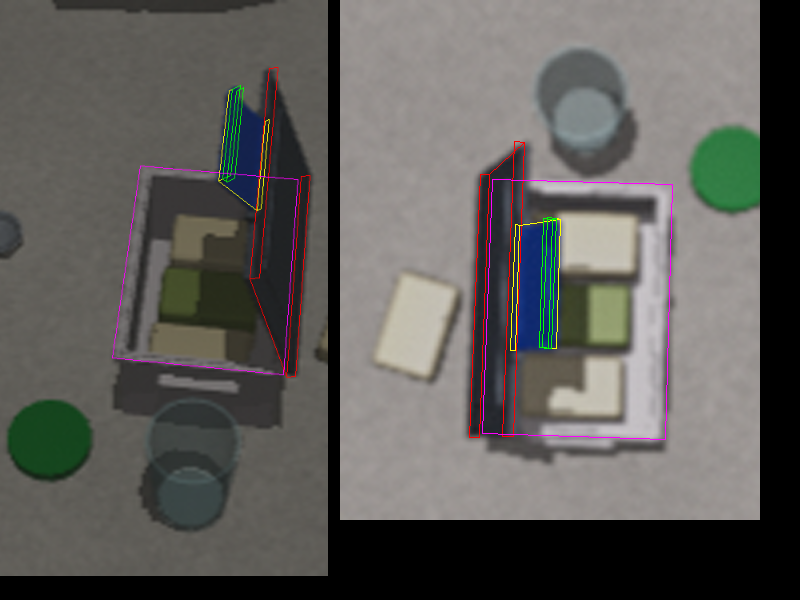

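The fit agrees in both views to a few mm: tub at (0.589, 0.022), yaw 1.53, lid 1.31, clip 1.09. Next I'll close the fingers, approach behind the lid and push it along its arc.

```bash
cat > h.py <<'E'
from bench import *
from fit import *
from scipy.spatial.transform import Rotation as Ro
np.set_printoptions(precision=4,suppress=True)
p=np.load("p0.npy")
def quat(sg=1):
    z=sg*np.array([-np.sin(p[2]),np.cos(p[2]),0]);y=np.array([0,0,-1.]);x=np.cross(y,z)
    return Ro.from_matrix(np.c_[x,y,z]).as_quat()
def W(x,y,z): return tub2w(p,[(x,y,z)])[0]
def lidpos(L,r=.135,h=.008,w=.011):
    q=lid2tub(L,[(-r,0,h)])[0]; return W(q[0]+w,0,q[2])
def snap(n,name,roi=None,f=3):
    im=capture(n)[:,:,::-1]
    if roi: x0,y0,x1,y1=roi; im=cv2.resize(im[y0:y1,x0:x1],None,fx=f,fy=f,interpolation=cv2.INTER_CUBIC)
    cv2.imwrite(f"pics/{name}.png",im)
def st(s=""): print(s,round(sensors.get_clock(),2),np.array(sensors.get_tool_pos()),np.array(sensors.get_force()).round(2))
E
python3 - <<'E'
from h import *
for sg in (1,-1):
    for P in (lidpos(1.31),W(.14,0,.38),lidpos(0),W(-.15,0,.07)): print(sg,P,solver.solve_ik(P,quat(sg)))
E
```

```text
1 [0.5917 0.0812 0.2425] [ 0.0282  0.2219 -0.0728  1.2761  0.     -1.504 ]
1 [0.5948 0.1617 0.38  ] [ 0.1606  0.2261  0.216   1.5607  0.     -1.3716]
1 [ 0.5875 -0.0266  0.118 ] [-0.1552  0.2938 -0.2542  1.0228  0.     -1.6874]
1 [ 0.5836 -0.1281  0.07  ] [-0.3242  0.3568 -0.2803  0.9336  0.     -1.8564]
-1 [0.5917 0.0812 0.2425] [ 0.0282  0.2219 -0.0728  1.2761  0.      1.6375]
-1 [0.5948 0.1617 0.38  ] [0.1606 0.2261 0.216  1.5607 0.     1.77  ]
-1 [ 0.5875 -0.0266  0.118 ] [-0.1552  0.2938 -0.2542  1.0228  0.      1.4542]
-1 [ 0.5836 -0.1281  0.07  ] [-0.3242  0.3568 -0.2803  0.9336  0.      1.2852]
```

```bash
python3 - <<'E'
from h import *
q=quat(-1)
command_gripper(0.0,20)
t=np.array(sensors.get_tool_pos()); bot.movel([t[0],t[1],.40],speed=.25)
bot.move_to(W(.13,0,.40),q); st("above")
A=lidpos(1.31); bot.movel(A+[0,.035,0],speed=.2); st("behind")
snap("top","t1",(240,115,420,265),4)
snap("wrist","w1")
E
```

```text
above 4.47 [0.5947 0.1509 0.4   ] [-0.25 -0.66  0.45]
behind 5.43 [0.5926 0.1163 0.2439] [-0.18  0.72 -0.37]
```

View pics/t1.png

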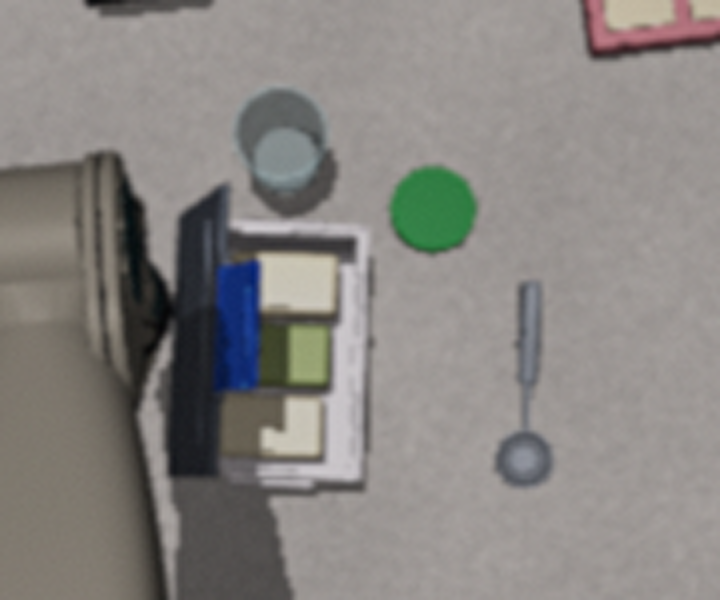

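View pics/w1.png

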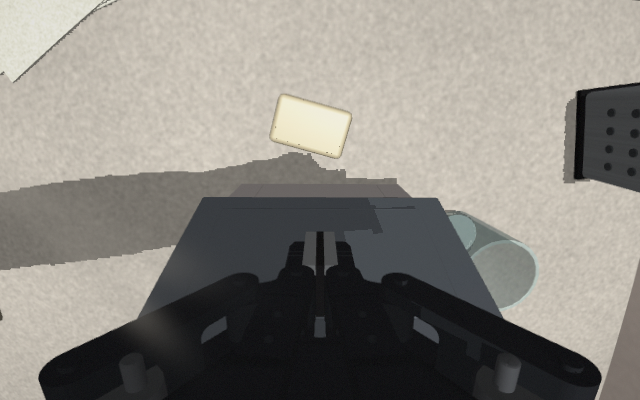

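The closed fingers are just behind the lid and centred on it (wrist picture, tips at about (320,240) over the grey outer face). Now I'll push along the arc.

```bash
python3 - <<'E'
from h import *
for L in np.linspace(1.3,.9,5):
    bot.movel(lidpos(L),speed=.1); st(f"{L:.2f}")
snap("top","t2",(240,115,420,265),4);snap("wrist","w2"); snap("scene","s2",(230,110,410,290),3.3)
E
```

```text
1.30 6.05 [0.5917 0.0794 0.2424] [ 0.97  1.02 -0.9 ]
1.20 6.33 [0.5909 0.0665 0.2384] [-0.2   0.58  0.24]
1.10 6.62 [0.5904 0.0535 0.2335] [-0.21  0.99 -0.53]
1.00 6.9 [0.5899 0.0414 0.2274] [ 0.22 -0.81  0.02]
0.90 7.18 [0.5893 0.03   0.2201] [ 0.18 -0.58 -0.2 ]
```

View pics/s2.png

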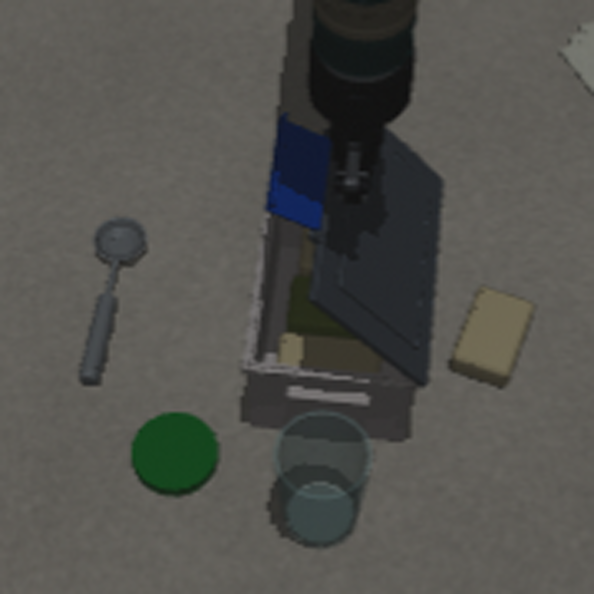

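The lid is following the finger, its free edge now at about (315,295), and the tub hasn't moved. Continuing to shut.

```bash
python3 - <<'E'
from h import *
for L in np.linspace(.8,.2,7):
    bot.movel(lidpos(L),speed=.1); 
st(L)
P=lidpos(0.1); print(bot.movel(P,speed=.08)); st()
print(bot.movel([P[0],P[1],.108],speed=.03,f_stop=12)); st("pressed"); bot.hold(.3); st()
snap("scene","s3",(230,110,410,290),3.3)
t=np.array(sensors.get_tool_pos()); bot.movel([t[0],t[1],.25],speed=.2)
snap("wrist","w3"); st()
E
```

```text
0.2 9.32 [ 0.5871 -0.0223  0.1441] [ 0.52 -0.44  0.49]
False
 9.63 [ 0.5869 -0.0251  0.1306] [-0.17 -0.44  0.92]
True
pressed 10.12 [ 0.5883 -0.0254  0.1214] [-1.19  0.85  6.57]
 10.42 [ 0.5883 -0.0254  0.1214] [-1.21 -0.23  7.25]
 11.32 [ 0.587  -0.0252  0.2479] [ 0.09  0.44 -0.36]
```

View pics/s3.png

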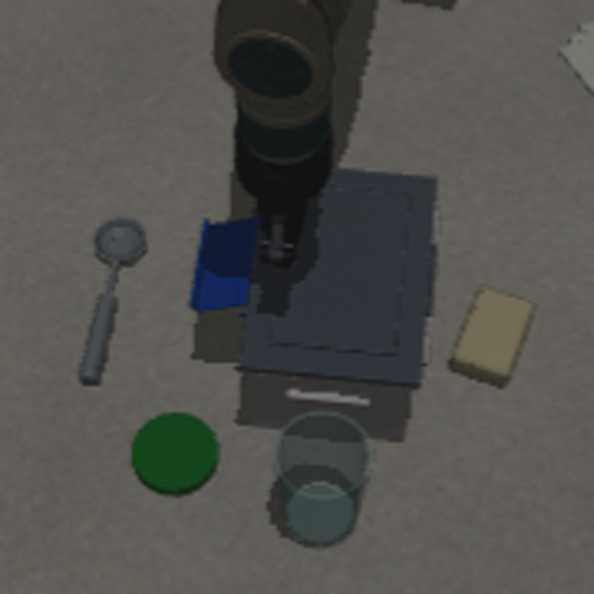

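View pics/w3.png

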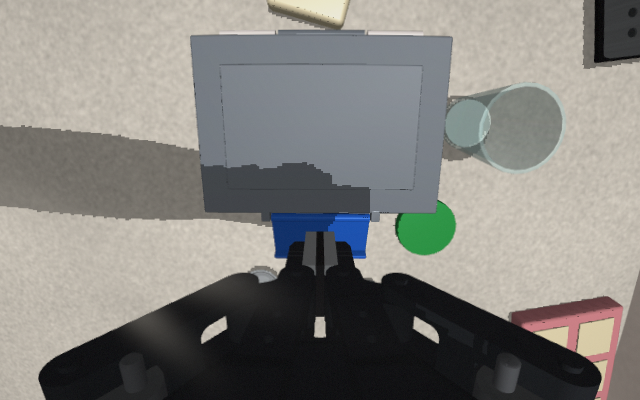

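The lid is shut: the finger stopped at z=0.1214, against a panel height of 0.1215. I'll re-measure the tub from the lid corners in the wrist picture: (191,37), (452,37), (438,213) and (205,213). The clip's lip line is at row ~255.

```bash
python3 - <<'E'
from h import *
c=camera_params("wrist");K=np.array(c['intrinsics']);D=np.array(c['D'])
T=np.eye(4);T[:3,:3]=Ro.from_quat(sensors.get_tool_rot()).as_matrix();T[:3,3]=sensors.get_tool_pos()
T=T@np.array(c['hand_eye'])
def bp(uv,z):
    u=cv2.undistortPoints(np.array(uv,float).reshape(-1,1,2),K,D)[:,0]
    d=np.c_[u,np.ones(len(u))]@T[:3,:3].T; s=(z-T[2,3])/d[:,2]; return T[:3,3]+d*s[:,None]
C=bp([(191,37),(452,37),(438,213),(205,213)],.118); print(C)
yaw=np.arctan2(*((C[0]+C[1]-C[2]-C[3])[[1,0]])); ctr=C.mean(0)
# lid centre local x: .0755-.075=.0005
print("meas",ctr,yaw,"| old",p[:3]); 
print("lens",np.linalg.norm(C[0]-C[1]),np.linalg.norm(C[1]-C[2]))
for z in(.085,.095,.105): print(z,bp([(275,256),(366,257)],z))
E
```

```text
[[ 0.4888  0.1019  0.118 ]
 [ 0.6972  0.0935  0.118 ]
 [ 0.6931 -0.0542  0.118 ]
 [ 0.4814 -0.046   0.118 ]]
meas [0.5901 0.0238 0.118 ] 1.5322744864052598 | old [0.5894 0.0218 1.5322]
lens 0.20859231394601083 0.14766812918165156
0.085 [[ 0.5362 -0.1069  0.085 ]
 [ 0.6321 -0.1117  0.085 ]]
0.095 [[ 0.538  -0.1021  0.095 ]
 [ 0.6307 -0.1067  0.095 ]]
0.105 [[ 0.5397 -0.0972  0.105 ]
 [ 0.6294 -0.1017  0.105 ]]
```

```bash
python3 - <<'E'
from h import *
p[0],p[1]=.5901,.0230; np.save("p0.npy",p)
bot.movel(W(-.121,0,.22),quat(-1),speed=.2)
bot.movel(W(-.121,0,.115),speed=.15); st("over")
print(bot.movel(W(-.119,0,.080),speed=.04,f_stop=15)); st("down")
snap("scene","s4",(230,110,410,290),3.3);snap("wrist","w4")
E
```

```text
over 12.71 [ 0.5864 -0.0978  0.1161] [-0.34 -0.48  1.1 ]
False
down 13.73 [ 0.5854 -0.096   0.0799] [ 0.6  -0.32 -0.9 ]
```

View pics/s4.png

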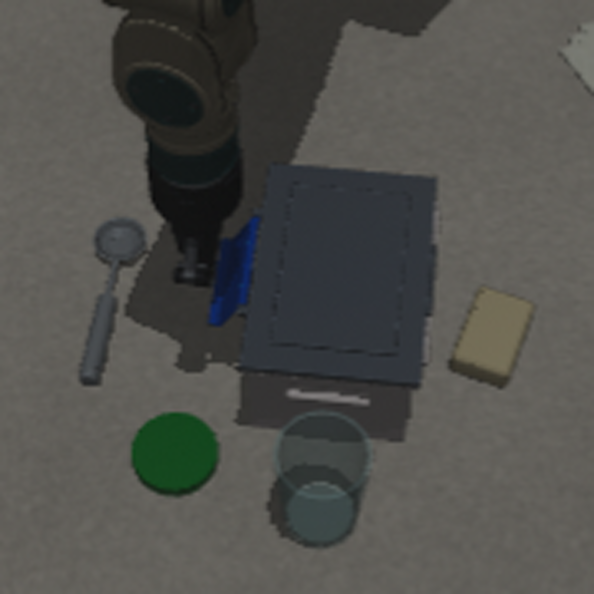

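View pics/w4.png

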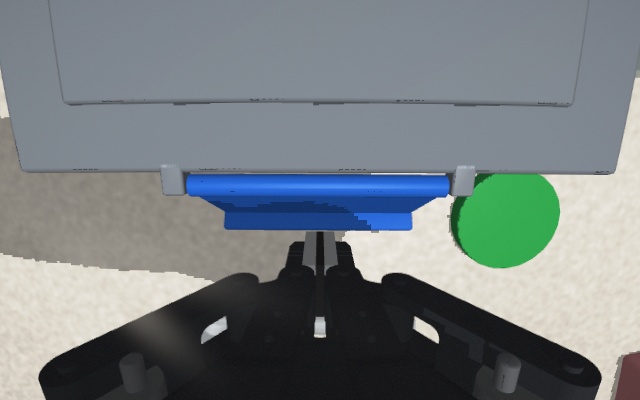

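The clip has swung partway down (wrist picture: lip at row ~228, just ahead of the fingertip), and the lid is still shut. Next the finger goes out, lower, and pushes in.

```bash
python3 - <<'E'
from h import *
bot.movel(W(-.145,0,.085),speed=.1); bot.movel(W(-.145,0,.058),speed=.1); st("low")
print(bot.movel(W(-.097,0,.058),speed=.04,f_stop=9)); st("in"); 
x,y=np.array(sensors.get_tool_pos())[:2]-p[:2]; print("local x",x*np.cos(p[2])+y*np.sin(p[2]))
snap("scene","s5",(230,110,410,290),3.3);snap("wrist","w5")
E
```

```text
low 14.67 [ 0.5837 -0.1214  0.0572] [0.79 0.23 0.28]
True
in 15.76 [ 0.5859 -0.0778  0.0576] [ 1.37 -1.43  1.12]
local x -0.10088793844593147
```

View pics/s5.png

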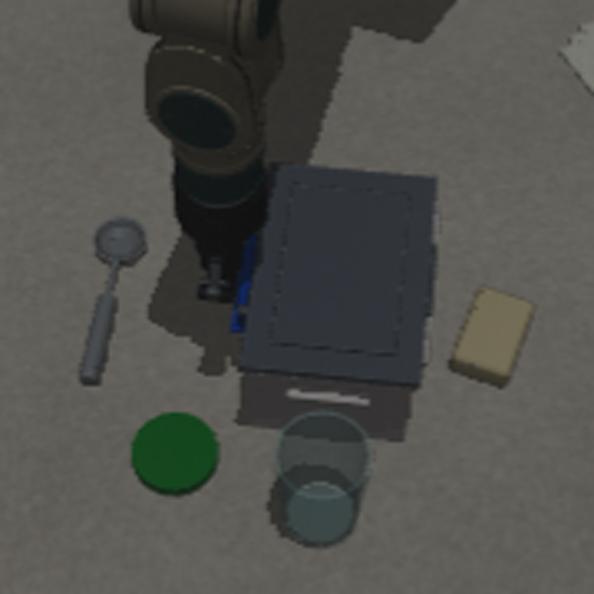

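View pics/w5.png

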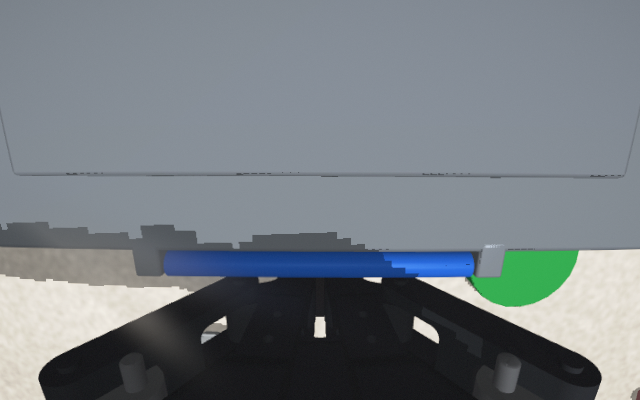

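The finger met resistance at local x=-0.101, about where a flat lip should put it. I'll back off and check the clip angle.

```bash
python3 - <<'E'
from h import *
bot.movel(W(-.17,0,.07),speed=.15)
snap("wrist","w6"); bot.movel(W(-.17,0,.25),speed=.25)
# oblique look: tilt tool so camera looks towards tub's front
snap("wrist","w6b"); st()
snap("scene","s6",(260,130,380,250),5); snap("top","t6",(280,140,380,240),6)
E
```

```text
17.44 [ 0.5821 -0.1461  0.2476] [-0.36 -0.14  0.5 ]
```

View pics/w6.png

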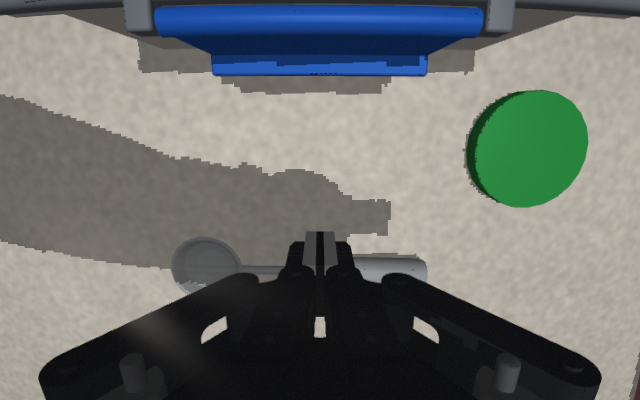

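View pics/w6b.png

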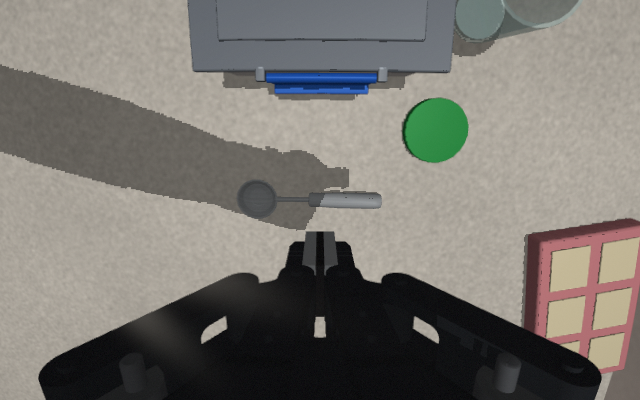

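View pics/s6.png

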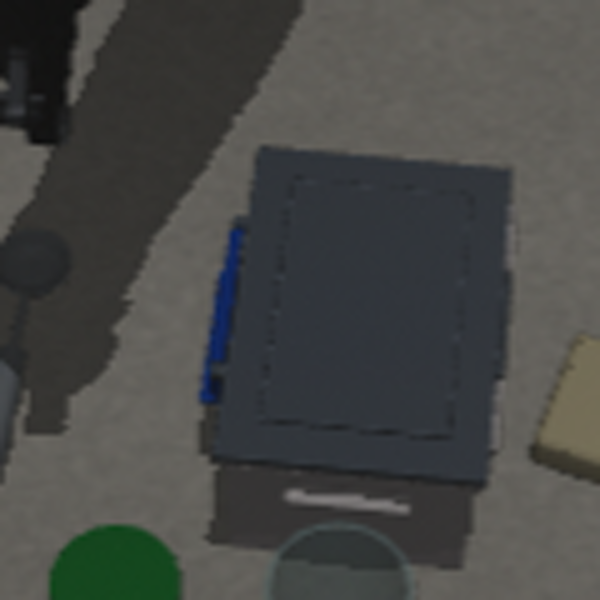

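```bash
python3 - <<'E'
from h import *
c=camera_params("wrist");H=np.array(c['hand_eye'])
T=np.eye(4);T[:3,:3]=Ro.from_quat(sensors.get_tool_rot()).as_matrix();T[:3,3]=sensors.get_tool_pos()
cam=dict(intrinsics=c['intrinsics'],D=c['D'],cam_to_world=T@H)
f=lambda P:proj(cam,tub2w(p,P))
print("lid edge",f(lid2tub(0,[(-.15,.106,.008),(-.15,-.106,.008),(-.15,.106,0)])))
for cc in (0,.1,.15,.2,.3,.4,.5):
    q=f(lid2tub(0,clip2lid(cc,[(.046,.045,.010),(.046,-.045,.010),(.042,.045,.010),(0,.045,.002),(0,.045,-.002)]))); print(cc,q.round(1).tolist())
im=cv2.imread("pics/w6b.png")[55:115,170:470]; cv2.imwrite("pics/w6z.png",cv2.resize(im,None,fx=2.6,fy=8,interpolation=cv2.INTER_CUBIC))
E
```

```text
lid edge [[192.5169  73.1351]
 [452.7813  72.5737]
 [196.238   74.0749]]
0 [[276.0, 94.2], [368.7, 94.1], [275.4, 94.0], [267.8, 82.1], [267.7, 77.0]]
0.1 [[276.0, 99.0], [368.7, 98.9], [275.4, 98.5], [267.8, 82.0], [267.7, 77.0]]
0.15 [[275.9, 101.4], [368.7, 101.2], [275.3, 100.6], [267.8, 82.0], [267.7, 77.1]]
0.2 [[275.9, 103.7], [368.8, 103.5], [275.3, 102.8], [267.8, 82.0], [267.7, 77.1]]
0.3 [[275.7, 108.1], [368.9, 108.0], [275.1, 106.9], [267.7, 81.9], [267.8, 77.2]]
0.4 [[275.5, 112.4], [369.1, 112.3], [274.9, 110.8], [267.7, 81.8], [267.8, 77.3]]
0.5 [[275.2, 116.4], [369.4, 116.3], [274.6, 114.4], [267.6, 81.7], [267.9, 77.4]]
```

View pics/w6z.png

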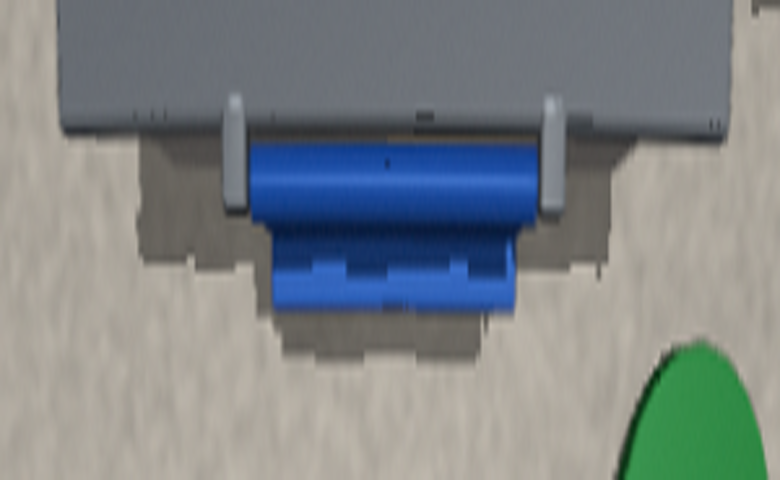

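The lip's bottom edge is at row 94.0 and c=0 predicts 94.2, so the clip is flat. The lid edge also matches the shut prediction. I'll confirm the lid with a light press, retreat, check the bystanders and hand in.

```bash
python3 - <<'E'
from h import *
bot.movel(W(-.05,0,.25),speed=.25); bot.movel(W(-.05,0,.135),speed=.2)
print(bot.movel(W(-.05,0,.112),speed=.03,f_stop=7)); st("press")
t=np.array(sensors.get_tool_pos()); bot.movel([t[0],t[1],.30],speed=.25)
bot.movel(W(-.2,0,.35),speed=.25); bot.hold(.3); st("clear")
snap("scene","s7"); snap("top","t7")
a=cv2.absdiff(cv2.imread("pics/scene0.png"),cv2.imread("pics/s7.png")).max(2)
print((a>25).sum())
x=cv2.imread("pics/s7.png")[100:300,130:530];y=cv2.imread("pics/scene0.png")[100:300,130:530]
cv2.imwrite("pics/cmp.png",cv2.resize(np.vstack([y,x]),None,fx=1.45,fy=1.45))
E
```

```text
True
press 19.43 [ 0.5887 -0.0269  0.1215] [-1.1  -0.08  4.97]
clear 21.38 [ 0.5823 -0.1757  0.3497] [-0.01  0.03 -0.61]
17438
```

View pics/cmp.png

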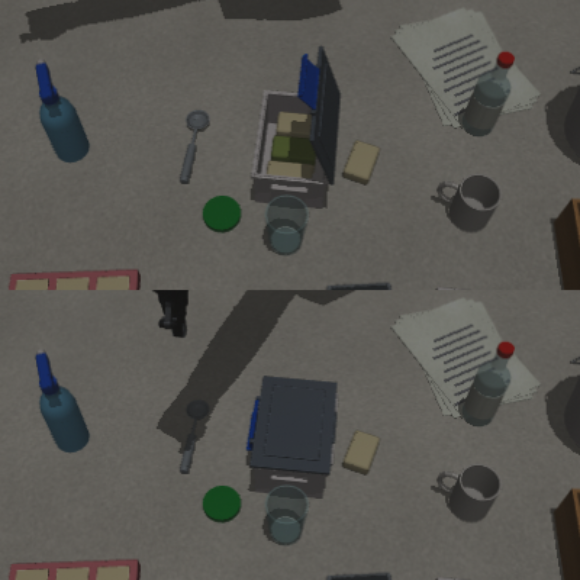

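The before and after views agree: every bystander is in the same place, the lid is shut and the arm is clear.

```bash
python3 - <<'E'
from bench import *
print(sign_off(), sensors.get_clock())
E
```

```text
the job is handed in; nothing more can be done
the job is handed in; nothing more can be done
```

The tub is closed and the job is handed in. At the last reading before hand-in the clock stood at about 21.5 s of the 48 s. With the fingers closed, I pushed the grey lid over along its arc and pressed it shut. I then pressed the blue clip down and pushed it in from the front.

- **Lid:** a second press stopped at z = 0.1215 m, the height given for the panel when shut.
- **Clip:** in the wrist picture its lip is at row 94.0, where a flat clip should show 94.2, so the angle is about 0 rad.
- **Tub:** its position measured after the lid was shut, but before the clip pushes, was within about 2 mm of the start. After the pushes, the lid edge still fitted that position.
- **Bystanders:** comparing the first and last scene pictures by eye, none of them has moved or tipped.

No check failed. The only mismatch was 1–2 mm between the scene and top cameras, which is within their calibration. The hand-in gave no verdict.

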